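# Swap the rock core in the machine vise and clamp the new one

### The job

Take the dark tested core out of the open vise and stand it in the crate cell that has the blue disc on its floor. Then stand the sand-coloured core from the crate upright on the vise bed, midway along the width of the jaws, and crank the red handle clockwise until both jaws hold it firmly, and let go. Set the cores down rather than dropping them, and leave the reddish core, the white jar, the funnel and the brush where they are.

Things in the scene. Friction and masses are not known exactly. Their poses are not given: they have to be found in the camera images.
- vise: Blue machine vise with a bright steel bed, fixed to the counter. Flange 260 x 140 mm, bed 250 x 100 mm, bed top 90 mm above the counter, jaws 100 mm wide (along y) and 40 mm high (tops 130 mm above the counter). Origin: centre of the underside, at counter height. x runs along the screw from the crank end to the fixed jaw, y across the jaws, z up.
- jaw: Moving jaw, blue with a steel face, slides along the vise's x towards the fixed jaw. Its origin coincides with the vise's origin when fully open (80 mm gap) and moves +x by 20 mm for each clockwise turn of the crank. Its clamping face lies at x = -30 mm in its own frame, from z = 90 to 130 mm.
- fixed_jaw: Fixed jaw at the +x end of the vise. Its frame is the vise's frame; its clamping face lies at x = +50 mm, z = 90 to 130 mm.
- moving_face (a point): Foot of the moving jaw's clamping face, at mid width, at bed height. Axes as the vise.
- fixed_face (a point): Foot of the fixed jaw's clamping face, at mid width, at bed height. The gap between the faces is 56 to 71 mm at the start. Axes as the vise.
- crank (a joint): Angle of the crank handle, rad, 0 to 17. At 0 (and each 2 pi) the crank arm points straight up; it grows when turned clockwise as seen from the crank end (a right-hand turn about the vise's +x: from up it goes towards the vise's -y), and that closes the jaw, 20 mm a turn. It starts at 3.0 to 7.4. Turning takes about 5 N at the grip; the screw holds where it is left.
- crank_axis (a point): Point on the crank's turning axis, level with the middle of the red grip: 195 mm from the vise's origin on its -x side, 74 mm above the counter. Axes as the vise.
- crank_grip (a point): Middle of the red crank grip, a round sleeve 16 mm in diameter and 60 mm long that spins freely on a pin parallel to the screw, 42 mm from the turning axis; the flat crank arm is at its vise-side end, 37 mm from this point. It stays at the same place along the screw. Its x axis is the vise's x.
- crate: Yellow plastic crate, fixed, 76 x 216 x 50 mm, walls 5 mm, floor 5 mm thick, with three cells in a row along its y (centres at y = -70, 0, +70 mm), each about 65 x 65 mm. Origin: centre of the underside.
- cell_disc: Blue marking disc, 52 mm in diameter and 1.5 mm thick, centred on the floor of the empty cell (a core stands through it on the 5 mm floor). Origin: centre of its underside.
- tested_core: Dark grey cylindrical rock core, 38 mm in diameter, 90 mm tall, about 0.25 kg, standing loose between the open jaws at the start. Origin: centre of its lower end, z up its axis.
- fresh_core: Sand-coloured cylindrical rock core, 38 mm in diameter, 90 mm tall, about 0.25 kg, standing in a crate cell at the start. Origin: centre of its lower end, z up its axis.
- spare_core: Reddish rock core of the same size, standing in another crate cell; a bystander. Origin: centre of its lower end.
- white_jar: White plastic jar, 72 mm in diameter, 130 mm tall; a bystander. Origin: centre of its underside.
- funnel: Red funnel standing mouth down, 110 mm in diameter, 115 mm tall; a bystander. Origin: centre of its underside.
- brush: Brush with a wooden handle lying on the counter; a bystander. Its handle lies along its x.
Mind the look-alikes: they are no part of the job. What is shaped like the tested_core but turquoise is not meant.

How it is judged:
On the way, in this order (a step that is already met when the one before it is completed fails the run):
1. the dark core stands released in the crate cell with the blue disc (horizontal distance between tested_core and cell_disc below 0.022 m and z of tested_core in the frame of crate below 0.012 m and angle between tested_core's own z axis and vertical below 0.1 rad and contact force between tested_core and the fingers below 0.1 N and linear speed of tested_core below 0.02 m/s), for 0.2 s.
2. the sand-coloured core stands upright on the vise bed between the jaws, released (z of fresh_core in the frame of vise between 0.085 and 0.095 m and angle between fresh_core's own z axis and vertical below 0.1 rad and y of fresh_core in the frame of vise between -0.02 and 0.02 m and x of fresh_core in the frame of vise between -0.02 and 0.036 m and contact force between fresh_core and the fingers below 0.1 N and linear speed of fresh_core below 0.02 m/s), for 0.2 s.
3. the jaws grip the sand-coloured core (z of fresh_core in the frame of vise between 0.085 and 0.095 m and angle between fresh_core's own z axis and vertical below 0.1 rad and y of fresh_core in the frame of vise between -0.02 and 0.02 m and x of fresh_core in the frame of vise between -0.02 and 0.036 m and contact force between fresh_core and jaw above 8 N and contact force between fresh_core and fixed_jaw above 8 N), for 0.2 s.
At the end, for the whole second after the job is handed in: Sand-coloured core upright (0.1 rad) on the vise bed, within 20 mm of mid jaw width, each jaw pressing it with over 8 N; dark core upright on the floor of the disc cell, within 22 mm of the disc centre; both released and at rest (all of step 1 and all of step 3 and contact force between fresh_core and the fingers below 0.1 N and linear speed of fresh_core below 0.02 m/s); the robot touches nothing.
It fails at once if the reddish core is moved by more than 15 mm or tipped (distance of spare_core from where it was at the start of the episode above 0.015 m or angle between spare_core's own z axis and vertical above 0.3 rad).
It fails at once if the jar, the funnel or the brush is moved by more than 20 mm (distance of any of white_jar, funnel, brush from where it was at the start of the episode above 0.02 m).
It fails at once if a core is dropped from more than about 20 mm: it moves faster than 0.6 m/s while out of the fingers ((contact force between fresh_core and the fingers below 0.05 N and linear speed of fresh_core above 0.6 m/s) or (contact force between tested_core and the fingers below 0.05 N and linear speed of tested_core above 0.6 m/s)).
It also fails if it takes over 67 s, if anything falls off the work surface, if the arm or the gripper's body presses on something with over 40 N, if the wrist force passes 120 N, or if a joint passes its speed limit or range.

### The arm

A 7-joint arm with a two-finger parallel gripper is mounted at the origin on the work surface. World frame = base frame: x ahead of the robot, y to its left, z up, the work surface at z = 0. Lengths are in m, angles in rad, forces in N, time in s.
With the tool pointing down it reaches from about 0.4 to 0.875 m from the base axis. Payload 19.3 kg.
Tool frame: the origin (TCP) lies at the very end of the fingers, on their centre line; the grasp point (between the pads) lies 19 mm behind it; z points along the fingers, y is the line along which they close (so a half turn about z gives the same grasp; the last joint's range is limited). The gripper opens to 85 mm and grips with 20 to 120 N. Pads are 22 mm wide; open, the fingers measure 114 mm over their backs; the gripper's body (76 mm by 85 mm) begins 54 mm behind the grasp point. The pads swing forward as they close: fully open they stand 13 mm farther back than shut.
Start: joints at [1.215, 0.521, -0.036, 1.599, 0.021, 1.021, -0.113], TCP at [0.176, -0.6, 0.231] pointing down, gripper open.
Joint ranges: [-2.91, 2.91], [-0.3, 2.13], [-1.5, 1.42], [0.17, 2.43], [-1.26, 4.41], [0.16, 1.93], [-2.52, 2.52]. Speed limits (rad/s): [1.89, 1.89, 2.39, 2.39, 3.01, 3.01, 3.01].

### API

Orientations are given as [roll, pitch, yaw] about the fixed x, y, z axes, in that order (R = Rz(yaw) Ry(pitch) Rx(roll)).
In Python, from workcell import monitor, optics, job_done gives the robot as it stands.
- The arm moves only by the shell command python3 -m handwheel 'ROWS' [FORCE]. ROWS is JSON, a list of rows, each an object of numbers: "dx", "dy", "dz": the shift along the tool's x, y, z in cm; "wx", "wy", "wz": the turn, a rotation vector about the tool's x, y, z in rad; "claw": the opening in per cent of the stroke, from 0 (shut) to 100 (fully open). A call has 1 to 8 rows; each row shifts and turns the commanded pose from where the row before left it, along the tool's axes as they then stand; what a row does not reach is not made up. A row lasts 1/8 s, in which the tool goes at most 62.5 mm and 10.7 degrees, less where a joint would pass 70% of its speed; a pose out of reach is approached as far as the arm can. A call with a gripper value outside its range is refused whole. The fingers move at their own pace and stop on an object; FORCE is the grip in N (left out, the last holds). Time passes only in rows, so rows that do not move let the fingers close. It gives the time, the measured TCP pose, the force, the opening and the grip force at its end, in the units of the state.
- monitor.observe(): the state, without advancing time (a new reading comes with each control period).
- optics.grab_frame(name): name is "side" or "top"; returns a dict with "frame" (400x640x3 uint8, blue, green, red), "fovy" (degrees; the focal length in pixels is half the picture's height over the tangent of half this angle, whatever the lens; pixels are square), "cx", "cy" (the principal point, pixels), "R" (3x3) and "t" (3): a world point X has camera coordinates R X + t. Camera axes: x right, y down, z forward; pixel columns grow to the right and rows downward; lengths in m; the calibration is good to about 2 mm. A picture is of the moment at which its call begins. There is no depth.
- job_done(): hands the job in; it is judged then, once.
Trained networks look in the newest picture that a camera, given by its name, has taken for a name from the list of things; names that differ only in an ending like _2 or _b are one class to them, and where a whole thing is asked for, a point or a joint stands for the part that bears it (a point fixed in the world has none). Each returns a list of dicts, best first, with "p" (0 to 1); they miss things now and then, are a little off and sometimes report something else, mostly with a low value. They report only what shows in the picture. A call takes as long as a camera call. They do not tell look-alikes from the thing itself.
- optics.masks_of(name, camera): "region" (400x640 bool, what is visible of it) and "rect" ([left, top, width, height] in pixels, round what is visible of it).
The state is a dict: "clock": time; "qpos": joint angles; "qd": joint speeds; "joint_efforts": joint torques, N m; "position": TCP position; "tool_rot": TCP orientation; "force": force on the tool from outside, world axes, zero at the start; "moment": the same for the moment, N m; "grip_width": finger opening in m; "finger_force": force on a finger pad.
Only numpy, scipy, OpenCV 4.12 (cv2) and the standard library are available. Lean on these libraries where they do the work, as an engineer would, in place of code of your own. Each camera call takes 0.05 s, during which the arm holds its last target. There are 200 camera calls.

## Working session

There is one attempt and no reset: what is moved stays moved. The work goes in short steps, Python scripts to look and compute and a shell command to move; the robot and the scene stay as the last step left them, time stands still between calls to the robot, and variables do not carry over. Pictures are saved under pics/ and viewed, at most 12 in all, crops included, and the job is handed in when it is done.

```bash
mkdir -p pics
cat > h.py <<'E'
import numpy as np,cv2
from workcell import monitor,optics
def ray(f,u,v):
    F=200/np.tan(np.radians(f["fovy"])/2)
    R=np.array(f["R"]);t=np.array(f["t"])
    d=R.T@np.array([(u-f["cx"])/F,(v-f["cy"])/F,1]);return -R.T@t,d
def atz(f,u,v,z):
    o,d=ray(f,u,v);return o+d*(z-o[2])/d[2]
def proj(f,X):
    F=200/np.tan(np.radians(f["fovy"])/2)
    c=np.array(f["R"])@np.array(X)+np.array(f["t"]);return np.array([f["cx"]+F*c[0]/c[2],f["cy"]+F*c[1]/c[2]])
def tri(f1,p1,f2,p2):
    o1,d1=ray(f1,*p1);o2,d2=ray(f2,*p2)
    s=np.linalg.lstsq(np.stack([d1,-d2],1),o2-o1,rcond=None)[0]
    a=o1+d1*s[0];b=o2+d2*s[1];return (a+b)/2,np.linalg.norm(a-b)
E
python3 - <<'E'
from h import *
np.set_printoptions(precision=4,suppress=True)
fs={}
for c in ("side","top"):
    f=optics.grab_frame(c);cv2.imwrite(f"pics/{c}0.png",f["frame"]);fs[c]=f
    print(c,f["fovy"],f["cx"],f["cy"],"cam",-np.array(f["R"]).T@np.array(f["t"]))
    for n in ("tested_core","fresh_core","spare_core","cell_disc","crate","vise","jaw","fixed_jaw","crank_grip","white_jar","funnel","brush"):
        for m in optics.masks_of(n,c)[:3]:
            ys,xs=np.nonzero(m["region"]);print(n,round(m["p"],2),m["rect"],xs.mean().round(1),ys.mean().round(1))
print(monitor.observe())
E
```

```text
side 46.082143677465325 316.3468576032646 195.0953040346765 cam [0.5307 0.6606 0.8137]
tested_core 0.85 [382.8, 143.4, 21.5, 39.3] 393.8 164.2
tested_core 0.72 [328.7, 120.1, 14.1, 28.2] 336.6 131.7
tested_core 0.67 [396.5, 170.2, 22.7, 41.4] 407.8 190.1
fresh_core 0.91 [345.8, 280.6, 20.5, 41.4] 357.3 301.5
spare_core 0.59 [334.4, 321.2, 26.7, 39.2] 348.1 339.7
spare_core 0.27 [328.7, 117.4, 17.4, 31.4] 336.6 131.4
cell_disc 0.7 [356.6, 273.2, 25.4, 17.8] 368.9 281.4
crate 0.87 [318.2, 249.6, 74.5, 125.6] 354.2 313.7
crate 0.16 [348.7, 279.9, 19.9, 41.6] 357.7 301.7
vise 0.66 [300.3, 103.1, 68.1, 114.7] 335.7 166.6
jaw 0.64 [318.3, 106.9, 42.1, 33.9] 339.5 122.5
fixed_jaw 0.97 [307.2, 147.3, 51.8, 32.5] 333.3 163.3
fixed_jaw 0.49 [327.6, 115.4, 17.6, 33.0] 336.6 131.6
crank_grip 0.65 [318.3, 249.6, 71.4, 129.0] 354.0 314.4
crank_grip 0.17 [190.0, 240.6, 46.7, 70.5] 213.2 273.6
white_jar 0.78 [191.0, 238.1, 45.2, 70.9] 213.2 273.4
white_jar 0.64 [349.9, 102.2, 4.4, 6.1] 351.1 105.6
funnel 0.87 [213.8, 169.9, 49.8, 56.4] 237.6 203.6
brush 0.74 [246.9, 109.2, 19.6, 49.0] 256.7 138.0
br
[... 895 characters left out ...]
, 122.2, 39.5, 43.9] 324.6 143.8
brush 0.95 [378.2, 142.2, 65.2, 12.2] 406.2 147.2
brush 0.65 [377.2, 198.5, 31.1, 40.0] 394.6 218.5
brush 0.3 [219.0, 231.3, 19.3, 14.0] 228.4 236.5
{'clock': 1.3, 'qpos': array([ 1.2148,  0.5214, -0.0363,  1.5995,  0.0212,  1.0211, -0.1128]), 'qd': array([-0.001 ,  0.0001,  0.0015,  0.0013,  0.0005, -0.002 , -0.0015]), 'joint_efforts': array([ -0.0001, -92.6849,   1.9787, -37.0251,   0.0183,   0.0019,
         0.    ]), 'position': array([ 0.1762, -0.5997,  0.2313]), 'tool_rot': array([-3.1416, -0.    ,  0.2857]), 'force': array([-0.3904,  0.3358,  0.179 ]), 'moment': array([-0.0541,  0.0432,  0.0085]), 'finger_force': 0.0, 'grip_width': 0.08557337418191123}
```

View pics/top0.png

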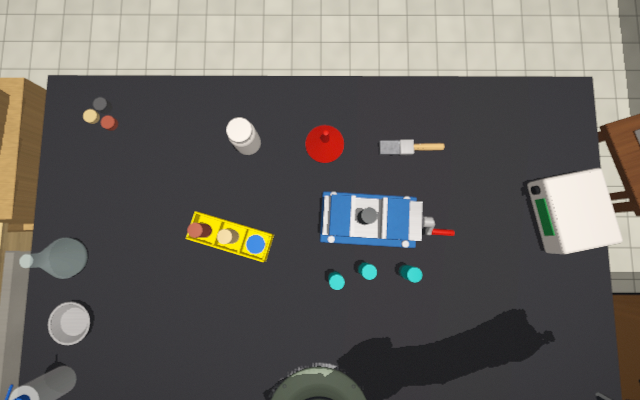

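View pics/side0.png

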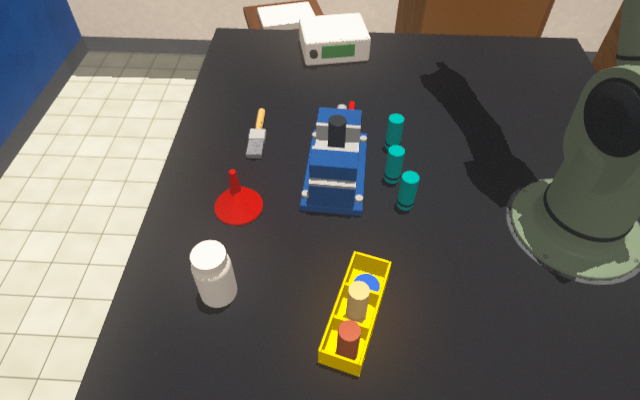

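```bash
cat > m.py <<'E'
from h import *
np.set_printoptions(precision=4,suppress=True)
T=optics.grab_frame("top");S=optics.grab_frame("side")
for X in ([0,0,0],[.2,0,0],[0,.2,0],[.176,-.6,.231],[.5,0,0],[.5,.3,0]): print(X,proj(T,X),proj(S,X))
def corners(img,lo,hi):
    hsv=cv2.cvtColor(img,cv2.COLOR_BGR2HSV);m=cv2.inRange(hsv,lo,hi)
    n,l,st,c=cv2.connectedComponentsWithStats(m);i=1+np.argmax(st[1:,4])
    ys,xs=np.nonzero(l==i);return cv2.minAreaRect(np.stack([xs,ys],1).astype(np.float32))
print("crate rect top",cv2.boxPoints(r:=corners(T["frame"],(22,120,80),(35,255,255))))
P=np.array([atz(T,*p,0.05)[:2] for p in cv2.boxPoints(r)]);print(P,P.mean(0))
# vise flange is at low height
b=corners(T["frame"],(100,120,60),(125,255,255));print("blue biggest",cv2.boxPoints(b))
for n,pT,pS in (("crate",None,None),):pass
# red grip
for f,nm in ((T,"T"),(S,"S")):
    hsv=cv2.cvtColor(f["frame"],cv2.COLOR_BGR2HSV);m=cv2.inRange(hsv,(0,180,90),(6,255,255))|cv2.inRange(hsv,(174,180,90),(180,255,255))
    n,l,st,c=cv2.connectedComponentsWithStats(m)
    for i in range(1,n):
        if st[i,4]>8: print(nm,st[i],c[i])
# disc & cores
print("disc",atz(T,255.5,244,.006),atz(S,368.9,281.4,.006))
hs=lambda f:f["frame"]
big=lambda f,x,y,w,h,k:cv2.resize(f["frame"][y:y+h,x:x+w],None,fx=k,fy=k,interpolation=cv2.INTER_CUBIC)
a=big(T,180,180,290,100,2.7);b=big(S,290,90,110,130,4)
cv2.imwrite("pics/t1.png",a);cv2.imwrite("pics/s1.png",b)
E
python3 m.py
```

```text
[0, 0, 0] [317.8063 420.4469] [574.7011 226.1297]
[0.2, 0, 0] [318.0956 340.8824] [482.2147 222.132 ]
[0, 0.2, 0] [241.408  419.9441] [607.1873 309.2167]
[0.176, -0.6, 0.231] [614.0373 387.3044] [474.0381  -7.1079]
[0.5, 0, 0] [318.5042 228.5368] [345.809  216.2359]
[0.5, 0.3, 0] [210.6556 227.9906] [343.6528 345.7126]
crate rect top [[184.4771 238.7431]
 [193.2019 209.6606]
 [274.1193 233.9358]
 [265.3945 263.0184]]
[[0.4703 0.3535]
 [0.5471 0.334 ]
 [0.484  0.1175]
 [0.4084 0.1389]] [0.4775 0.236 ]
blue biggest [[318.9455 241.8716]
 [322.144  190.6965]
 [418.0817 196.6926]
 [414.8833 247.8677]]
T [ 306  125   38   38 1135] [324.3392 143.7013]
T [432 229  23   7 131] [442.8092 231.8855]
S [349 101   6   8  40] [351.35 104.7 ]
S [ 214  169   49   56 1599] [237.8487 203.2564]
disc [0.4566 0.1732 0.006 ] [0.4526 0.1677 0.006 ]
```

View pics/t1.png

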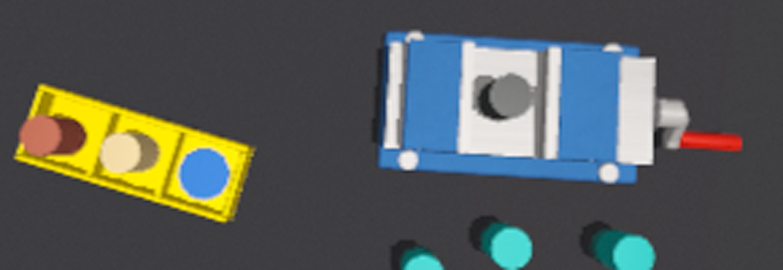

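View pics/s1.png

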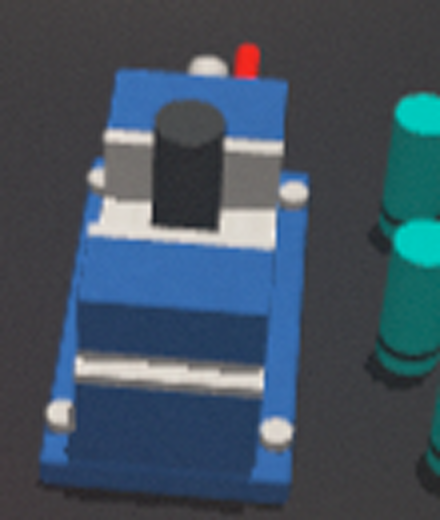

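```bash
cat > v.py <<'E'
from h import *
np.set_printoptions(precision=4,suppress=True)
T=optics.grab_frame("top");S=optics.grab_frame("side")
q=np.array([[318.95,241.87],[322.14,190.7],[418.08,196.69],[414.88,247.87]])
for z in (.015,.025):
    P=np.array([atz(T,*p,z)[:2] for p in q]);d=P[0]+P[1]-P[2]-P[3]
    print(z,P.mean(0),np.linalg.norm(d)/2,np.degrees(np.arctan2(d[1],d[0])),np.linalg.norm(P[0]-P[1]))
c=P.mean(0);a=np.arctan2(d[1],d[0]);X=np.array([np.cos(a),np.sin(a)]);Y=np.array([-X[1],X[0]])
ax=c-.195*X;print("axis",ax)
for th in np.arange(3,7.4,.4):
    g=np.r_[ax-.042*np.sin(th)*Y,.074+.042*np.cos(th)];print(round(th,2),g,proj(T,g),proj(S,g))
print("tested top",atz(T,369.3,215.2,.18),atz(S,337.5,120.5,.18))
print("fresh top",atz(T,224.4,236.7,.095),"side hsv:")
for x in (474,547):
    p=atz(T,180+x/2.7,180+95/2.7,.13)[:2];print("face x",(p-c)@X)
for n,l in (("fresh_core",S),("tested_core",S)):pass
for cam,f in (("top",T),("side",S)):
  hsv=cv2.cvtColor(f["frame"],cv2.COLOR_BGR2HSV)
  m=cv2.inRange(hsv,(12,30,150),(25,140,255));n,l,st,cc=cv2.connectedComponentsWithStats(m)
  x0,x1,y0,y1=(205,250,220,250) if cam=="top" else (335,380,270,320)
  for i in range(1,n):
    if st[i,4]>30 and x0<cc[i][0]<x1 and y0<cc[i][1]<y1: print(cam,st[i],cc[i],atz(f,*cc[i],.095))
# also refit vise: white bolts
E
python3 v.py
```

```text
0.015 [ 0.5262 -0.1369] 0.2635334606042803 86.70835364536468 0.1409327988781248
0.025 [ 0.5257 -0.1354] 0.26088048022081695 86.70835364536468 0.13951403425539755
axis [ 0.5145 -0.3301]
3.0 [ 0.5204 -0.3305  0.0324] [441.3066 221.2517] [340.2677 110.82  ]
3.4 [ 0.5038 -0.3295  0.0334] [441.3015 227.437 ] [346.5904 110.977 ]
3.8 [ 0.4889 -0.3286  0.0408] [442.1468 232.9975] [352.4327 109.1392]
4.2 [ 0.478  -0.328   0.0534] [443.7443 237.117 ] [356.914  105.5504]
4.6 [ 0.4729 -0.3277  0.0693] [445.8859 239.1165] [359.3154 100.718 ]
5.0 [ 0.4743 -0.3278  0.0859] [448.2609 238.5723] [359.1976  95.368 ]
5.4 [ 0.4821 -0.3283  0.1007] [450.4868 235.4436] [356.5052  90.3536]
5.8 [ 0.4951 -0.329   0.1112] [452.1719 230.1591] [351.6213  86.5176]
6.2 [ 0.511  -0.3299  0.1159] [453.0012 223.5961] [345.3346  84.5281]
6.6 [ 0.5276 -0.3309  0.1139] [452.8188 216.9179] [338.7055  84.7334]
7.0 [ 0.5421 -0.3317  0.1057] [451.6694 211.3067] [332.855   87.0849]
tested top [ 0.5268 -0.1146  0.18  ] [ 0.5275 -0.1107  0.18  ]
fresh top [0.4761 0.2373 0.095 ] side hsv:
face x 0.0469231103532779
face x -0.01864823983757833
top [217 229  16  15 193] [224.2642 236.1658] [0.4775 0.2377 0.095 ]
side [348 281  22  38 610] [358.2098 299.0836] [0.4801 0.2578 0.095 ]
```

```bash
cat > go.py <<'E'
import sys,numpy as np
from workcell import monitor
from scipy.spatial.transform import Rotation as R
s=monitor.observe();r=R.from_euler("xyz",s["tool_rot"])
t=np.array([float(a) for a in sys.argv[1:4]]);d=r.inv().apply(t-s["position"])*100
yaw=float(sys.argv[4]) if len(sys.argv)>4 else s["tool_rot"][2]
w=(r.inv()*R.from_euler("xyz",[np.pi,0,yaw])).as_rotvec()
print("t",round(s["clock"],2),"tool cm",d.round(2),"turn",w.round(3),"F",s["force"].round(1),"grip",round(s["grip_width"],4),"rot",s["tool_rot"].round(3),"p",s["position"].round(4))
E
python3 -m handwheel '[{"wz":-0.17,"dz":-1},{"wz":-0.17},{"wz":-0.17},{"wz":-0.17},{"wz":-0.17},{"wz":-0.17}]' 40; python3 go.py 0.527 -0.113 0.23 1.297
```

```text
t 1.5 tool cm [ 47.38 -36.8    0.13] turn [-0.    -0.    -1.011] F [ 0.2 -0.3  0.5] grip 0.0855 rot [-3.142 -0.     0.286] p [ 0.1762 -0.5996  0.2313]schema error: expected keys dx, dy, dz, wx, wy, wz, claw
```

```bash
python3 -m handwheel '[{"dx":0,"dy":0,"dz":-1,"wx":0,"wy":0,"wz":-0.17,"claw":100},{"dx":0,"dy":0,"dz":0,"wx":0,"wy":0,"wz":-0.17,"claw":100},{"dx":0,"dy":0,"dz":0,"wx":0,"wy":0,"wz":-0.17,"claw":100},{"dx":0,"dy":0,"dz":0,"wx":0,"wy":0,"wz":-0.17,"claw":100},{"dx":0,"dy":0,"dz":0,"wx":0,"wy":0,"wz":-0.17,"claw":100},{"dx":0,"dy":0,"dz":0,"wx":0,"wy":0,"wz":-0.16,"claw":100}]' 40; python3 go.py 0.527 -0.113 0.24 1.297
```

```text
clock: 2.25
position: [0.1761, -0.5997, 0.2413]
tool_rot: [-3.142, -0.0, 1.301]
force: [0.7, 0.2, 0.1]
grip_width: 0.0855
finger_force: 0.0
t 2.25 tool cm [56.25 20.85  0.13] turn [-0.    -0.     0.004] F [0.7 0.2 0.1] grip 0.0855 rot [-3.142 -0.     1.301] p [ 0.1761 -0.5997  0.2413]
```

```bash
python3 -m handwheel '[{"dx":3,"dy":1.1,"dz":0,"wx":0,"wy":0,"wz":0,"claw":100},{"dx":4.5,"dy":1.7,"dz":0,"wx":0,"wy":0,"wz":0,"claw":100},{"dx":4.7,"dy":1.75,"dz":0,"wx":0,"wy":0,"wz":0,"claw":100},{"dx":4.7,"dy":1.75,"dz":0,"wx":0,"wy":0,"wz":0,"claw":100},{"dx":4.7,"dy":1.75,"dz":0,"wx":0,"wy":0,"wz":0,"claw":100},{"dx":4.7,"dy":1.75,"dz":0,"wx":0,"wy":0,"wz":0,"claw":100},{"dx":4.7,"dy":1.75,"dz":0,"wx":0,"wy":0,"wz":0,"claw":100},{"dx":4.7,"dy":1.75,"dz":0,"wx":0,"wy":0,"wz":0,"claw":100}]'; python3 go.py 0.527 -0.113 0.24 1.297
```

```text
clock: 3.25
position: [0.4019, -0.2909, 0.2415]
tool_rot: [3.141, 0.0, 1.296]
force: [1.2, -0.3, -0.4]
grip_width: 0.0856
finger_force: 0.0
t 3.25 tool cm [20.52  7.2   0.15] turn [ 0.     0.    -0.001] F [ 1.2 -0.3 -0.4] grip 0.0856 rot [3.141 0.    1.296] p [ 0.4019 -0.2909  0.2415]
```

```bash
python3 -m handwheel '[{"dx":4.5,"dy":1.6,"dz":0,"wx":0,"wy":0,"wz":0,"claw":100},{"dx":4.5,"dy":1.6,"dz":0,"wx":0,"wy":0,"wz":0,"claw":100},{"dx":4.5,"dy":1.6,"dz":0,"wx":0,"wy":0,"wz":0,"claw":100},{"dx":4.2,"dy":1.5,"dz":0,"wx":0,"wy":0,"wz":0,"claw":100},{"dx":2.5,"dy":0.8,"dz":0,"wx":0,"wy":0,"wz":0,"claw":100},{"dx":0,"dy":0,"dz":0,"wx":0,"wy":0,"wz":0,"claw":100},{"dx":0,"dy":0,"dz":0,"wx":0,"wy":0,"wz":0,"claw":100}]'; python3 go.py 0.527 -0.113 0.14 1.297
```

```text
clock: 4.12
position: [0.524, -0.1176, 0.2412]
tool_rot: [-3.141, 0.0, 1.295]
force: [-0.9, 0.0, 0.2]
grip_width: 0.0856
finger_force: 0.0
t 4.12 tool cm [ 0.53  0.16 10.12] turn [-0.     0.    -0.002] F [-0.9  0.   0.2] grip 0.0856 rot [-3.141  0.     1.295] p [ 0.524  -0.1176  0.2412]
```

```bash
python3 -m handwheel '[{"dx":0.5,"dy":0.2,"dz":3,"wx":0,"wy":0,"wz":0,"claw":100},{"dx":0,"dy":0,"dz":4,"wx":0,"wy":0,"wz":0,"claw":100},{"dx":0,"dy":0,"dz":3,"wx":0,"wy":0,"wz":0,"claw":100},{"dx":0,"dy":0,"dz":0,"wx":0,"wy":0,"wz":0,"claw":100},{"dx":0,"dy":0,"dz":0,"wx":0,"wy":0,"wz":0,"claw":30},{"dx":0,"dy":0,"dz":0,"wx":0,"wy":0,"wz":0,"claw":30},{"dx":0,"dy":0,"dz":0,"wx":0,"wy":0,"wz":0,"claw":30},{"dx":0,"dy":0,"dz":0,"wx":0,"wy":0,"wz":0,"claw":30}]' 40; python3 go.py 0.527 -0.113 0.24 1.297
```

```text
clock: 5.12
position: [0.5281, -0.113, 0.1424]
tool_rot: [3.14, 0.0, 1.296]
force: [-1.2, -0.4, 9.0]
grip_width: 0.0371
finger_force: 38.9
t 5.12 tool cm [-0.03 -0.09 -9.76] turn [ 0.002  0.    -0.001] F [-1.2 -0.4  9. ] grip 0.0371 rot [3.14  0.    1.296] p [ 0.5281 -0.113   0.1424]
```

```bash
python3 -m handwheel '[{"dx":0,"dy":0,"dz":-2,"wx":0,"wy":0,"wz":0,"claw":30},{"dx":0,"dy":0,"dz":-3,"wx":0,"wy":0,"wz":0,"claw":30},{"dx":0,"dy":0,"dz":-3,"wx":0,"wy":0,"wz":0,"claw":30},{"dx":0,"dy":0,"dz":0,"wx":0,"wy":0,"wz":0,"claw":30}]'; python3 go.py 0.457 0.169 0.22 1.297
```

```text
clock: 5.62
position: [0.5285, -0.113, 0.2234]
tool_rot: [3.138, -0.0, 1.296]
force: [1.0, -0.1, -3.3]
grip_width: 0.037
finger_force: 40.9
t 5.62 tool cm [ 25.19 -14.54   0.28] turn [ 0.004 -0.    -0.001] F [ 1.  -0.1 -3.3] grip 0.037 rot [ 3.138 -0.     1.296] p [ 0.5285 -0.113   0.2234]
```

```bash
python3 -m handwheel '[{"dx":2.6,"dy":-1.5,"dz":0,"wx":0,"wy":0,"wz":0,"claw":30},{"dx":3.9,"dy":-2.3,"dz":0,"wx":0,"wy":0,"wz":0,"claw":30},{"dx":3.9,"dy":-2.3,"dz":0,"wx":0,"wy":0,"wz":0,"claw":30},{"dx":3.9,"dy":-2.3,"dz":0,"wx":0,"wy":0,"wz":0,"claw":30},{"dx":3.9,"dy":-2.3,"dz":0,"wx":0,"wy":0,"wz":0,"claw":30},{"dx":3.9,"dy":-2.3,"dz":0,"wx":0,"wy":0,"wz":0,"claw":30},{"dx":3.1,"dy":-1.5,"dz":0,"wx":0,"wy":0,"wz":0,"claw":30},{"dx":0,"dy":0,"dz":0,"wx":0,"wy":0,"wz":0,"claw":30}]'; python3 go.py 0.457 0.169 0.057 1.297
```

```text
clock: 6.62
position: [0.4555, 0.1714, 0.2207]
tool_rot: [-3.141, -0.0, 1.3]
force: [-0.2, -0.8, -2.8]
grip_width: 0.0372
finger_force: 40.9
t 6.62 tool cm [-0.2   0.23 16.37] turn [-0.001 -0.     0.003] F [-0.2 -0.8 -2.8] grip 0.0372 rot [-3.141 -0.     1.3  ] p [0.4555 0.1714 0.2207]
```

Run:
```python
from h import *
S=optics.grab_frame("side");T=optics.grab_frame("top")
a=S["frame"][150:390,240:480];b=T["frame"][120:300,180:420]
cv2.imwrite("pics/c2.png",np.hstack([cv2.resize(a,(400,400)),cv2.resize(b,(400,300)) if 0 else cv2.copyMakeBorder(cv2.resize(b,(400,300)),0,100,0,0,cv2.BORDER_CONSTANT)]))
```

```text
(no output)
```

View pics/c2.png

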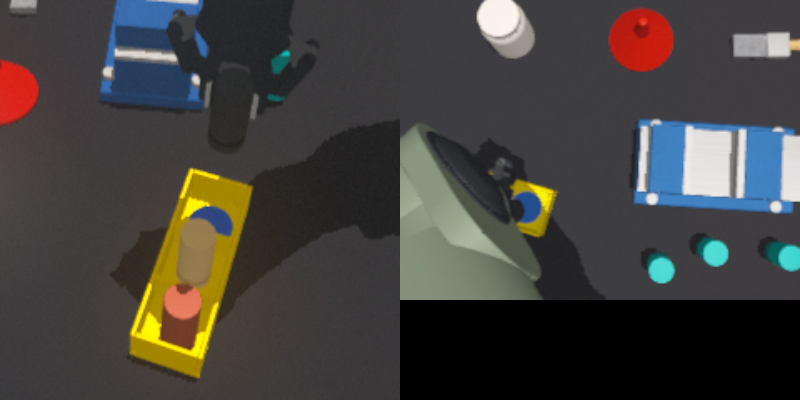

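The dark core hangs upright in the fingers (left half, ~(230,110)), above and behind the disc cell, disc at (210,222). Now I lower it.

```bash
python3 -m handwheel '[{"dx":-0.2,"dy":0.2,"dz":3,"wx":0,"wy":0,"wz":0,"claw":30},{"dx":0,"dy":0,"dz":4,"wx":0,"wy":0,"wz":0,"claw":30},{"dx":0,"dy":0,"dz":4,"wx":0,"wy":0,"wz":0,"claw":30},{"dx":0,"dy":0,"dz":3,"wx":0,"wy":0,"wz":0,"claw":30},{"dx":0,"dy":0,"dz":1,"wx":0,"wy":0,"wz":0,"claw":30},{"dx":0,"dy":0,"dz":0.5,"wx":0,"wy":0,"wz":0,"claw":30},{"dx":0,"dy":0,"dz":0.5,"wx":0,"wy":0,"wz":0,"claw":30},{"dx":0,"dy":0,"dz":0,"wx":0,"wy":0,"wz":0,"claw":30}]'; python3 go.py 0.457 0.169 0.057 1.297
```

```text
clock: 7.72
position: [0.4581, 0.1666, 0.0617]
tool_rot: [3.141, -0.0, 1.296]
force: [0.6, -0.0, -2.8]
grip_width: 0.0368
finger_force: 40.9
t 7.72 tool cm [ 0.2  -0.18  0.47] turn [ 0.001 -0.    -0.001] F [ 0.6 -0.  -2.8] grip 0.0368 rot [ 3.141 -0.     1.296] p [0.4581 0.1666 0.0617]
```

```bash
python3 -m handwheel '[{"dx":0,"dy":0,"dz":0.2,"wx":0,"wy":0,"wz":0,"claw":30},{"dx":0,"dy":0,"dz":0.2,"wx":0,"wy":0,"wz":0,"claw":30},{"dx":0,"dy":0,"dz":0.1,"wx":0,"wy":0,"wz":0,"claw":30},{"dx":0,"dy":0,"dz":0,"wx":0,"wy":0,"wz":0,"claw":30}]'; python3 go.py 0.457 0.169 0.057 1.297
```

```text
clock: 8.22
position: [0.4586, 0.1668, 0.0571]
tool_rot: [3.14, -0.001, 1.295]
force: [-1.0, -2.2, 16.0]
grip_width: 0.0372
finger_force: 42.7
t 8.22 tool cm [ 0.17 -0.21  0.01] turn [ 0.002 -0.001 -0.002] F [-1.  -2.2 16. ] grip 0.0372 rot [ 3.140e+00 -1.000e-03  1.295e+00] p [0.4586 0.1668 0.0571]
```

```bash
python3 -m handwheel '[{"dx":0,"dy":0,"dz":0,"wx":0,"wy":0,"wz":0,"claw":55},{"dx":0,"dy":0,"dz":0,"wx":0,"wy":0,"wz":0,"claw":80},{"dx":0,"dy":0,"dz":0,"wx":0,"wy":0,"wz":0,"claw":80},{"dx":0,"dy":0,"dz":0,"wx":0,"wy":0,"wz":0,"claw":80},{"dx":0,"dy":0,"dz":-2,"wx":0,"wy":0,"wz":0,"claw":100},{"dx":0,"dy":0,"dz":-4,"wx":0,"wy":0,"wz":0,"claw":100},{"dx":0,"dy":0,"dz":-4,"wx":0,"wy":0,"wz":0,"claw":100},{"dx":0,"dy":0,"dz":0,"wx":0,"wy":0,"wz":0,"claw":100}]'; python3 go.py 0.478 0.237 0.157 1.297
```

```text
clock: 9.22
position: [0.4591, 0.1671, 0.1587]
tool_rot: [3.138, -0.002, 1.295]
force: [0.4, -0.6, -0.4]
grip_width: 0.0853
finger_force: 0.0
t 9.22 tool cm [ 7.24 -0.08  0.19] turn [ 0.004 -0.002 -0.002] F [ 0.4 -0.6 -0.4] grip 0.0853 rot [ 3.138e+00 -2.000e-03  1.295e+00] p [0.4591 0.1671 0.1587]
```

Run:
```python
from h import *
S=optics.grab_frame("side")
cv2.imwrite("pics/s3.png",cv2.resize(S["frame"][150:390,240:480],(480,480)))
```

```text
(no output)
```

View pics/s3.png

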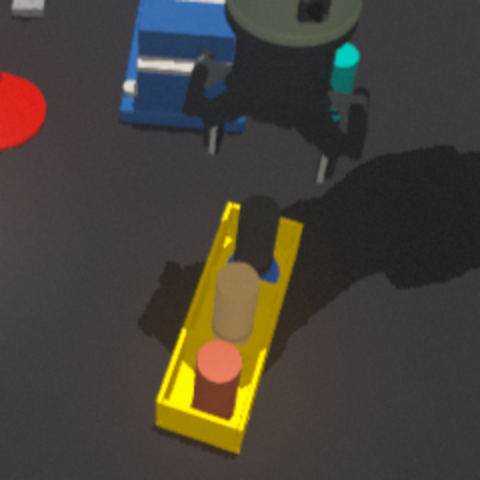

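The dark core stands upright in the disc cell (~(257,235)), with the sand core at (237,300) and the reddish core untouched. Next, the sand core.

```bash
python3 -m handwheel '[{"dx":2.6,"dy":0,"dz":0,"wx":0,"wy":0,"wz":0,"claw":100},{"dx":3,"dy":0,"dz":0,"wx":0,"wy":0,"wz":0,"claw":100},{"dx":1.7,"dy":0,"dz":0,"wx":0,"wy":0,"wz":0,"claw":100},{"dx":0,"dy":0,"dz":0,"wx":0,"wy":0,"wz":0,"claw":100},{"dx":0,"dy":0,"dz":0,"wx":0,"wy":0,"wz":0,"claw":100}]'; python3 go.py 0.478 0.237 0.057 1.297
```

```text
clock: 9.9
position: [0.4774, 0.2359, 0.1559]
tool_rot: [-3.141, 0.001, 1.295]
force: [-0.2, 0.1, -0.7]
grip_width: 0.0853
finger_force: 0.0
t 9.9 tool cm [0.13 0.03 9.88] turn [-0.001  0.001 -0.002] F [-0.2  0.1 -0.7] grip 0.0853 rot [-3.141e+00  1.000e-03  1.295e+00] p [0.4774 0.2359 0.1559]
```

```bash
python3 -m handwheel '[{"dx":0.1,"dy":0,"dz":3,"wx":0,"wy":0,"wz":0,"claw":100},{"dx":0,"dy":0,"dz":4,"wx":0,"wy":0,"wz":0,"claw":100},{"dx":0,"dy":0,"dz":2.7,"wx":0,"wy":0,"wz":0,"claw":100},{"dx":0,"dy":0,"dz":0,"wx":0,"wy":0,"wz":0,"claw":100},{"dx":0,"dy":0,"dz":0,"wx":0,"wy":0,"wz":0,"claw":30},{"dx":0,"dy":0,"dz":0,"wx":0,"wy":0,"wz":0,"claw":30},{"dx":0,"dy":0,"dz":0,"wx":0,"wy":0,"wz":0,"claw":30},{"dx":0,"dy":0,"dz":0,"wx":0,"wy":0,"wz":0,"claw":30}]'; python3 go.py 0.478 0.237 0.157 1.297
```

```text
clock: 10.9
position: [0.4786, 0.238, 0.0604]
tool_rot: [3.14, -0.001, 1.295]
force: [-1.1, -1.6, 10.8]
grip_width: 0.0368
finger_force: 38.8
t 10.9 tool cm [-0.1  -0.02 -9.66] turn [ 0.001 -0.001 -0.002] F [-1.1 -1.6 10.8] grip 0.0368 rot [ 3.140e+00 -1.000e-03  1.295e+00] p [0.4786 0.238  0.0604]
```

```bash
python3 -m handwheel '[{"dx":0,"dy":0,"dz":-2,"wx":0,"wy":0,"wz":0,"claw":30},{"dx":0,"dy":0,"dz":-4,"wx":0,"wy":0,"wz":0,"claw":30},{"dx":0,"dy":0,"dz":-4,"wx":0,"wy":0,"wz":0,"claw":30},{"dx":0,"dy":0,"dz":-4,"wx":0,"wy":0,"wz":0,"claw":30},{"dx":0,"dy":0,"dz":-2,"wx":0,"wy":0,"wz":0,"claw":30},{"dx":0,"dy":0,"dz":0,"wx":0,"wy":0,"wz":0,"claw":30}]'; python3 go.py 0.527 -0.112 0.22 1.297
```

```text
clock: 11.65
position: [0.4785, 0.238, 0.2206]
tool_rot: [3.139, -0.001, 1.295]
force: [0.6, 1.0, -3.2]
grip_width: 0.037
finger_force: 41.0
t 11.65 tool cm [-32.36  14.19   0.04] turn [ 0.002 -0.001 -0.002] F [ 0.6  1.  -3.2] grip 0.037 rot [ 3.139e+00 -1.000e-03  1.295e+00] p [0.4785 0.238  0.2206]
```

```bash
python3 -m handwheel '[{"dx":-3,"dy":1.3,"dz":0,"wx":0,"wy":0,"wz":0,"claw":30},{"dx":-4.6,"dy":2,"dz":0,"wx":0,"wy":0,"wz":0,"claw":30},{"dx":-4.8,"dy":2.1,"dz":0,"wx":0,"wy":0,"wz":0,"claw":30},{"dx":-4.8,"dy":2.1,"dz":0,"wx":0,"wy":0,"wz":0,"claw":30},{"dx":-4.8,"dy":2.1,"dz":0,"wx":0,"wy":0,"wz":0,"claw":30},{"dx":-4.8,"dy":2.1,"dz":0,"wx":0,"wy":0,"wz":0,"claw":30},{"dx":-3.6,"dy":1.6,"dz":0,"wx":0,"wy":0,"wz":0,"claw":30},{"dx":-2,"dy":0.9,"dz":0,"wx":0,"wy":0,"wz":0,"claw":30}]'; python3 -m handwheel '[{"dx":0,"dy":0,"dz":0,"wx":0,"wy":0,"wz":0,"claw":30}]';python3 go.py 0.527 -0.112 0.146 1.297
```

```text
clock: 12.65
position: [0.5259, -0.1149, 0.2179]
tool_rot: [-3.14, 0.001, 1.294]
force: [-0.4, 1.1, -2.0]
grip_width: 0.0368
finger_force: 41.0
clock: 12.78
position: [0.526, -0.1142, 0.2179]
tool_rot: [-3.14, 0.001, 1.293]
force: [0.0, 0.4, -3.1]
grip_width: 0.0369
finger_force: 41.0
t 12.78 tool cm [0.25 0.05 7.19] turn [-0.002  0.001 -0.004] F [ 0.   0.4 -3.1] grip 0.0369 rot [-3.140e+00  1.000e-03  1.293e+00] p [ 0.526  -0.1142  0.2179]
```

Contact is expected at TCP z ≈ 0.1455.

```bash
python3 -m handwheel '[{"dx":0.2,"dy":0,"dz":2,"wx":0,"wy":0,"wz":0,"claw":30},{"dx":0,"dy":0,"dz":2.5,"wx":0,"wy":0,"wz":0,"claw":30},{"dx":0,"dy":0,"dz":1.2,"wx":0,"wy":0,"wz":0,"claw":30},{"dx":0,"dy":0,"dz":0.6,"wx":0,"wy":0,"wz":0,"claw":30},{"dx":0,"dy":0,"dz":0.4,"wx":0,"wy":0,"wz":0,"claw":30},{"dx":0,"dy":0,"dz":0.2,"wx":0,"wy":0,"wz":0,"claw":30},{"dx":0,"dy":0,"dz":0.1,"wx":0,"wy":0,"wz":0,"claw":30},{"dx":0,"dy":0,"dz":0,"wx":0,"wy":0,"wz":0,"claw":30}]';python3 go.py 0.527 -0.112 0.1455 1.297
```

```text
clock: 13.78
position: [0.5273, -0.1106, 0.1495]
tool_rot: [3.141, -0.0, 1.296]
force: [-1.7, -0.6, -3.2]
grip_width: 0.0366
finger_force: 41.0
t 13.78 tool cm [-0.14  0.01  0.4 ] turn [ 0.    -0.    -0.001] F [-1.7 -0.6 -3.2] grip 0.0366 rot [ 3.141 -0.     1.296] p [ 0.5273 -0.1106  0.1495]
```

```bash
python3 -m handwheel '[{"dx":-0.1,"dy":0,"dz":0.2,"wx":0,"wy":0,"wz":0,"claw":30},{"dx":0,"dy":0,"dz":0.1,"wx":0,"wy":0,"wz":0,"claw":30},{"dx":0,"dy":0,"dz":0.1,"wx":0,"wy":0,"wz":0,"claw":30},{"dx":0,"dy":0,"dz":0,"wx":0,"wy":0,"wz":0,"claw":30}]';python3 go.py 0.527 -0.112 0.1455 1.297
```

```text
clock: 14.28
position: [0.527, -0.1116, 0.1454]
tool_rot: [3.141, 0.0, 1.296]
force: [-1.5, -0.9, 0.4]
grip_width: 0.0367
finger_force: 41.2
t 14.28 tool cm [-0.04  0.01 -0.01] turn [ 0.     0.    -0.001] F [-1.5 -0.9  0.4] grip 0.0367 rot [3.141 0.    1.296] p [ 0.527  -0.1116  0.1454]
```

Touching (load −3.2 → 0.4 N). Half a millimetre more, release, and rise.

```bash
python3 -m handwheel '[{"dx":0,"dy":0,"dz":0.05,"wx":0,"wy":0,"wz":0,"claw":30},{"dx":0,"dy":0,"dz":0,"wx":0,"wy":0,"wz":0,"claw":55},{"dx":0,"dy":0,"dz":0,"wx":0,"wy":0,"wz":0,"claw":80},{"dx":0,"dy":0,"dz":0,"wx":0,"wy":0,"wz":0,"claw":80},{"dx":0,"dy":0,"dz":0,"wx":0,"wy":0,"wz":0,"claw":80},{"dx":0,"dy":0,"dz":-2.5,"wx":0,"wy":0,"wz":0,"claw":80},{"dx":0,"dy":0,"dz":-4,"wx":0,"wy":0,"wz":0,"claw":80},{"dx":0,"dy":0,"dz":-2,"wx":0,"wy":0,"wz":0,"claw":80}]';python3 go.py 0.490 -0.334 0.23 1.513
```

```text
clock: 15.28
position: [0.5274, -0.1115, 0.2316]
tool_rot: [3.14, -0.0, 1.296]
force: [-0.6, -0.3, 0.2]
grip_width: 0.0685
finger_force: 0.0
t 15.28 tool cm [-22.43   2.44   0.16] turn [ 0.002 -0.    -0.217] F [-0.6 -0.3  0.2] grip 0.0685 rot [ 3.14  -0.     1.296] p [ 0.5274 -0.1115  0.2316]
```

```bash
python3 -m handwheel '[{"dx":0,"dy":0,"dz":0,"wx":0,"wy":0,"wz":-0.11,"claw":80},{"dx":0,"dy":0,"dz":0,"wx":0,"wy":0,"wz":-0.107,"claw":70},{"dx":-4,"dy":-0.4,"dz":0,"wx":0,"wy":0,"wz":0,"claw":70},{"dx":-5,"dy":-0.5,"dz":0,"wx":0,"wy":0,"wz":0,"claw":70},{"dx":-5,"dy":-0.5,"dz":0,"wx":0,"wy":0,"wz":0,"claw":70},{"dx":-5,"dy":-0.5,"dz":0,"wx":0,"wy":0,"wz":0,"claw":70},{"dx":-3.5,"dy":-0.5,"dz":0,"wx":0,"wy":0,"wz":0,"claw":70},{"dx":0,"dy":0,"dz":0,"wx":0,"wy":0,"wz":0,"claw":70}]';python3 go.py 0.490 -0.334 0.23 1.513
python3 - <<'E'
from h import *
S=optics.grab_frame("side");T=optics.grab_frame("top")
a=cv2.resize(S["frame"][80:230,290:420],(400,460));b=cv2.resize(T["frame"][180:280,310:470],(400,250))
cv2.imwrite("pics/c4.png",np.hstack([a,cv2.copyMakeBorder(b,0,210,0,0,cv2.BORDER_CONSTANT)]))
E
```

```text
clock: 16.27
position: [0.4886, -0.3375, 0.2293]
tool_rot: [-3.141, 0.0, 1.509]
force: [0.3, 1.5, -0.5]
grip_width: 0.0596
finger_force: 0.0
t 16.27 tool cm [ 0.36  0.11 -0.07] turn [-0.001  0.    -0.004] F [ 0.3  1.5 -0.5] grip 0.0596 rot [-3.141  0.     1.509] p [ 0.4886 -0.3375  0.2293]
```

View pics/c4.png

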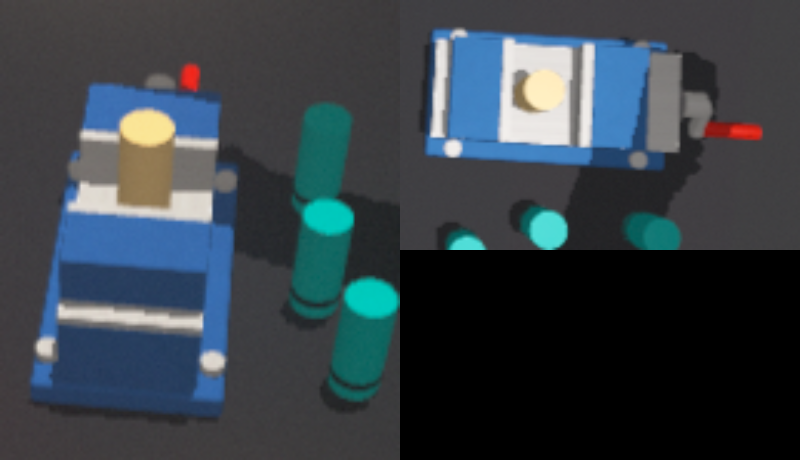

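The sand core stands upright, mid-jaw, in the open vise (left (147,160), right (543,90)). The red grip is free and points toward the robot side at top pixel (443,232), so the crank is at about 3.73 rad.

```bash
python3 -m handwheel '[{"dx":-0.3,"dy":0.2,"dz":3,"wx":0,"wy":0,"wz":0,"claw":70},{"dx":0,"dy":0,"dz":5,"wx":0,"wy":0,"wz":0,"claw":60},{"dx":0,"dy":0,"dz":5,"wx":0,"wy":0,"wz":0,"claw":60},{"dx":0,"dy":0,"dz":4,"wx":0,"wy":0,"wz":0,"claw":60},{"dx":0,"dy":0,"dz":3,"wx":0,"wy":0,"wz":0,"claw":60},{"dx":0,"dy":0,"dz":0.6,"wx":0,"wy":0,"wz":0,"claw":60},{"dx":0,"dy":0,"dz":0,"wx":0,"wy":0,"wz":0,"claw":60}]' 30;python3 go.py 0.491 -0.341 0.02 1.513
```

```text
clock: 17.25
position: [0.4924, -0.3373, 0.0245]
tool_rot: [3.141, -0.0, 1.514]
force: [0.2, -0.2, -0.2]
grip_width: 0.0511
finger_force: 0.0
t 17.25 tool cm [-0.38 -0.12  0.45] turn [ 0.001 -0.     0.001] F [ 0.2 -0.2 -0.2] grip 0.0511 rot [ 3.141 -0.     1.514] p [ 0.4924 -0.3373  0.0245]
```

```bash
python3 -m handwheel '[{"dx":-0.4,"dy":-0.1,"dz":0.4,"wx":0,"wy":0,"wz":0,"claw":60},{"dx":0,"dy":0,"dz":0,"wx":0,"wy":0,"wz":0,"claw":40},{"dx":0,"dy":0,"dz":0,"wx":0,"wy":0,"wz":0,"claw":10},{"dx":0,"dy":0,"dz":0,"wx":0,"wy":0,"wz":0,"claw":10},{"dx":0,"dy":0,"dz":0,"wx":0,"wy":0,"wz":0,"claw":10},{"dx":0,"dy":0,"dz":0,"wx":0,"wy":0,"wz":0,"claw":10}]' 30;python3 go.py 0.491 -0.341 0.02 1.513
```

```text
clock: 18.0
position: [0.491, -0.3421, 0.0203]
tool_rot: [3.14, 0.001, 1.513]
force: [1.8, -1.9, 6.7]
grip_width: 0.0149
finger_force: 29.4
t 18.0 tool cm [ 0.11 -0.01  0.03] turn [ 0.001  0.001 -0.   ] F [ 1.8 -1.9  6.7] grip 0.0149 rot [3.140e+00 1.000e-03 1.513e+00] p [ 0.491  -0.3421  0.0203]
```

```bash
python3 -c "
import numpy as np
t=3.73+.4*np.arange(29);y=4.2*np.sin(t);z=-4.2*np.cos(t)
for i in range(28):print(round(t[i+1],2),'dy %.2f dz %.2f'%(y[i+1]-y[i],z[i+1]-z[i]),end=' | ' if i%8!=7 else '\n')"
```

```text
4.13 dy -1.18 dz -1.18 | 4.53 dy -0.62 dz -1.55 | 4.93 dy 0.03 dz -1.67 | 5.33 dy 0.68 dz -1.53 | 5.73 dy 1.22 dz -1.14 | 6.13 dy 1.57 dz -0.58 | 6.53 dy 1.67 dz 0.08 | 6.93 dy 1.50 dz 0.72
7.33 dy 1.11 dz 1.25 | 7.73 dy 0.53 dz 1.58 | 8.13 dy -0.13 dz 1.66 | 8.53 dy -0.76 dz 1.48 | 8.93 dy -1.28 dz 1.07 | 9.33 dy -1.60 dz 0.48 | 9.73 dy -1.66 dz -0.18 | 10.13 dy -1.46 dz -0.81
10.53 dy -1.03 dz -1.31 | 10.93 dy -0.44 dz -1.61 | 11.33 dy 0.22 dz -1.65 | 11.73 dy 0.85 dz -1.44 | 12.13 dy 1.34 dz -0.99 | 12.53 dy 1.62 dz -0.39 | 12.93 dy 1.65 dz 0.27 | 13.33 dy 1.41 dz 0.89
13.73 dy 0.95 dz 1.37 | 14.13 dy 0.34 dz 1.63 | 14.53 dy -0.32 dz 1.64 | 14.93 dy -0.93 dz 1.38 |
```

```bash
python3 -m handwheel '[{"dx":0,"dy":-1.18,"dz":-1.18,"wx":0,"wy":0,"wz":0,"claw":10},{"dx":0,"dy":-0.62,"dz":-1.55,"wx":0,"wy":0,"wz":0,"claw":10},{"dx":0,"dy":0.03,"dz":-1.67,"wx":0,"wy":0,"wz":0,"claw":10},{"dx":0,"dy":0,"dz":0,"wx":0,"wy":0,"wz":0,"claw":10}]' 30
cat > cr.py <<'E'
import numpy as np,sys
from workcell import monitor
s=monitor.observe();p=s["position"];n=float(sys.argv[1]) if len(sys.argv)>1 else 8
# axis world at grip plane; vise x dir 86.7 deg
a=np.radians(86.7);X=np.array([np.cos(a),np.sin(a)]);Y=np.array([-X[1],X[0]])
d=p[:2]-np.array([.5145,-.3301]);y=-d@Y;z=p[2]+.019-.074
print("x off",round(d@X,4),"r",round(np.hypot(y,z),4),"th",round(np.arctan2(y,z)%(2*np.pi),3),"y,z",y.round(4),z.round(4),"F",s["force"].round(1),"rot",s["tool_rot"].round(3),"grip",round(s["grip_width"],4))
E
python3 cr.py
```

```text
clock: 18.5
position: [0.4743, -0.3411, 0.0652]
tool_rot: [3.138, 0.001, 1.513]
force: [7.4, -1.4, 1.9]
grip_width: 0.0152
finger_force: 31.1
x off -0.0133 r 0.0408 th 4.966 y,z -0.0395 0.0102 F [ 7.4 -1.4  1.9] rot [3.138e+00 1.000e-03 1.513e+00] grip 0.0152
```

```bash
python3 -m handwheel '[{"dx":0,"dy":0.75,"dz":-1.53,"wx":0,"wy":0,"wz":0,"claw":10},{"dx":0,"dy":1.25,"dz":-1.14,"wx":0,"wy":0,"wz":0,"claw":10},{"dx":0,"dy":1.57,"dz":-0.58,"wx":0,"wy":0,"wz":0,"claw":10},{"dx":0,"dy":1.67,"dz":0.08,"wx":0,"wy":0,"wz":0,"claw":10},{"dx":0,"dy":1.5,"dz":0.72,"wx":0,"wy":0,"wz":0,"claw":10},{"dx":0,"dy":1.11,"dz":1.25,"wx":0,"wy":0,"wz":0,"claw":10},{"dx":0,"dy":0.53,"dz":1.58,"wx":0,"wy":0,"wz":0,"claw":10},{"dx":0,"dy":0,"dz":0,"wx":0,"wy":0,"wz":0,"claw":10}]'
python3 cr.py
```

```text
clock: 19.5
position: [0.5568, -0.3459, 0.0583]
tool_rot: [-3.141, -0.0, 1.513]
force: [4.1, -5.1, -5.0]
grip_width: 0.0149
finger_force: 31.0
x off -0.0133 r 0.0432 th 1.494 y,z 0.0431 0.0033 F [ 4.1 -5.1 -5. ] rot [-3.141 -0.     1.513] grip 0.0149
```

```bash
python3 -m handwheel '[{"dx":0,"dy":-0.13,"dz":1.66,"wx":0,"wy":0,"wz":0,"claw":10},{"dx":0,"dy":-0.76,"dz":1.48,"wx":0,"wy":0,"wz":0,"claw":10},{"dx":0,"dy":-1.28,"dz":1.07,"wx":0,"wy":0,"wz":0,"claw":10},{"dx":0,"dy":-1.6,"dz":0.48,"wx":0,"wy":0,"wz":0,"claw":10},{"dx":0,"dy":-1.66,"dz":-0.18,"wx":0,"wy":0,"wz":0,"claw":10},{"dx":0,"dy":-1.46,"dz":-0.81,"wx":0,"wy":0,"wz":0,"claw":10},{"dx":0,"dy":-1.03,"dz":-1.31,"wx":0,"wy":0,"wz":0,"claw":10},{"dx":0,"dy":0,"dz":0,"wx":0,"wy":0,"wz":0,"claw":10}]'
python3 cr.py
```

```text
clock: 20.5
position: [0.4774, -0.3413, 0.0364]
tool_rot: [3.141, 0.0, 1.512]
force: [0.7, -2.8, 4.9]
grip_width: 0.0151
finger_force: 31.8
x off -0.0133 r 0.0409 th 4.24 y,z -0.0364 -0.0186 F [ 0.7 -2.8  4.9] rot [3.141 0.    1.512] grip 0.0151
```

```bash
python3 -m handwheel '[{"dx":0,"dy":-0.44,"dz":-1.61,"wx":0,"wy":0,"wz":0,"claw":10},{"dx":0,"dy":0.22,"dz":-1.65,"wx":0,"wy":0,"wz":0,"claw":10},{"dx":0,"dy":0.85,"dz":-1.44,"wx":0,"wy":0,"wz":0,"claw":10},{"dx":0,"dy":1.34,"dz":-0.99,"wx":0,"wy":0,"wz":0,"claw":10},{"dx":0,"dy":1.62,"dz":-0.39,"wx":0,"wy":0,"wz":0,"claw":10},{"dx":0,"dy":0,"dz":0,"wx":0,"wy":0,"wz":0,"claw":10}]'
python3 cr.py
```

```text
clock: 21.25
position: [0.5148, -0.3434, 0.0969]
tool_rot: [3.141, 0.0, 1.513]
force: [4.6, -6.4, -0.6]
grip_width: 0.0148
finger_force: 31.6
x off -0.0133 r 0.0419 th 0.026 y,z 0.0011 0.0419 F [ 4.6 -6.4 -0.6] rot [3.141 0.    1.513] grip 0.0148
```

Run:
```python
from h import *
S=optics.grab_frame("side");T=optics.grab_frame("top")
a=cv2.resize(S["frame"][60:230,280:430],(400,460));b=cv2.resize(T["frame"][180:280,310:470],(400,250))
cv2.imwrite("pics/c5.png",np.hstack([a,cv2.copyMakeBorder(b,0,210,0,0,cv2.BORDER_CONSTANT)]))
```

```text
(no output)
```

View pics/c5.png

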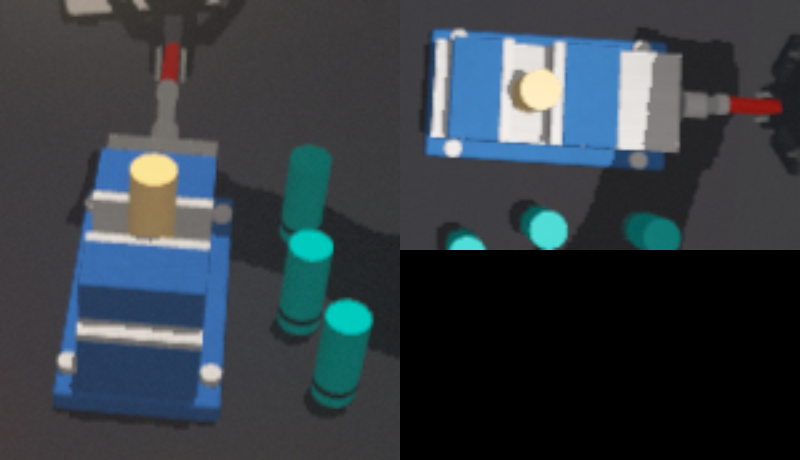

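The sand core is upright (left (153,195)), the moving jaw is almost at it, and the crank arm points up. I'll carry on in smaller steps, watching the force.

```bash
python3 -m handwheel '[{"dx":0,"dy":0.84,"dz":0.07,"wx":0,"wy":0,"wz":0,"claw":10},{"dx":0,"dy":0.81,"dz":0.23,"wx":0,"wy":0,"wz":0,"claw":10},{"dx":0,"dy":0,"dz":0,"wx":0,"wy":0,"wz":0,"claw":10}]'
python3 cr.py; python3 -m handwheel '[{"dx":0,"dy":0.74,"dz":0.39,"wx":0,"wy":0,"wz":0,"claw":10},{"dx":0,"dy":0,"dz":0,"wx":0,"wy":0,"wz":0,"claw":10}]'
python3 cr.py
```

```text
clock: 21.72
position: [0.5309, -0.3443, 0.0938]
tool_rot: [3.141, 0.0, 1.513]
force: [1.4, -6.0, -2.3]
grip_width: 0.015
finger_force: 31.6
x off -0.0133 r 0.0424 th 0.417 y,z 0.0172 0.0388 F [ 1.4 -6.  -2.3] rot [3.141 0.    1.513] grip 0.015
clock: 21.98
position: [0.5383, -0.3448, 0.0898]
tool_rot: [3.141, 0.0, 1.513]
force: [2.1, -5.6, -2.7]
grip_width: 0.0148
finger_force: 31.6
x off -0.0133 r 0.0426 th 0.615 y,z 0.0246 0.0348 F [ 2.1 -5.6 -2.7] rot [3.141 0.    1.513] grip 0.0148
```

```bash
python3 -m handwheel '[{"dx":0,"dy":0.65,"dz":0.53,"wx":0,"wy":0,"wz":0,"claw":10},{"dx":0,"dy":0,"dz":0,"wx":0,"wy":0,"wz":0,"claw":10}]'
python3 cr.py; python3 -m handwheel '[{"dx":0,"dy":0.53,"dz":0.64,"wx":0,"wy":0,"wz":0,"claw":10},{"dx":0,"dy":0,"dz":0,"wx":0,"wy":0,"wz":0,"claw":10}]'
python3 cr.py
```

```text
clock: 22.22
position: [0.5448, -0.3451, 0.0845]
tool_rot: [3.141, 0.0, 1.513]
force: [1.8, -6.3, -0.9]
grip_width: 0.0147
finger_force: 31.8
x off -0.0133 r 0.0429 th 0.812 y,z 0.0311 0.0295 F [ 1.8 -6.3 -0.9] rot [3.141 0.    1.513] grip 0.0147
clock: 22.48
position: [0.5498, -0.3454, 0.0783]
tool_rot: [3.141, 0.0, 1.513]
force: [-1.9, -4.2, 5.8]
grip_width: 0.0147
finger_force: 32.3
x off -0.0133 r 0.043 th 0.999 y,z 0.0362 0.0233 F [-1.9 -4.2  5.8] rot [3.141 0.    1.513] grip 0.0147
```

```bash
python3 -m handwheel '[{"dx":0,"dy":0.22,"dz":0.36,"wx":0,"wy":0,"wz":0,"claw":10},{"dx":0,"dy":0,"dz":0,"wx":0,"wy":0,"wz":0,"claw":10}]'
python3 cr.py; python3 -m handwheel '[{"dx":0,"dy":0.18,"dz":0.38,"wx":0,"wy":0,"wz":0,"claw":10},{"dx":0,"dy":0,"dz":0,"wx":0,"wy":0,"wz":0,"claw":10}]'
python3 cr.py
```

```text
clock: 22.72
position: [0.5518, -0.3456, 0.0751]
tool_rot: [-3.142, 0.001, 1.513]
force: [-3.5, -3.5, 11.2]
grip_width: 0.0145
finger_force: 32.8
x off -0.0133 r 0.0431 th 1.086 y,z 0.0381 0.0201 F [-3.5 -3.5 11.2] rot [-3.142e+00  1.000e-03  1.513e+00] grip 0.0145
clock: 22.98
position: [0.5536, -0.3457, 0.0715]
tool_rot: [3.142, 0.001, 1.513]
force: [-6.3, -2.9, 15.0]
grip_width: 0.0153
finger_force: 33.2
x off -0.0133 r 0.0432 th 1.178 y,z 0.0399 0.0165 F [-6.3 -2.9 15. ] rot [3.142e+00 1.000e-03 1.513e+00] grip 0.0153
```

```bash
python3 -m handwheel '[{"dx":0,"dy":0.14,"dz":0.4,"wx":0,"wy":0,"wz":0,"claw":10},{"dx":0,"dy":0.1,"dz":0.41,"wx":0,"wy":0,"wz":0,"claw":10},{"dx":0,"dy":0,"dz":0,"wx":0,"wy":0,"wz":0,"claw":10}]' 45
python3 cr.py
python3 - <<'E'
from h import *
S=optics.grab_frame("side");T=optics.grab_frame("top")
a=cv2.resize(S["frame"][60:230,280:430],(400,460));b=cv2.resize(T["frame"][180:280,310:470],(400,250))
cv2.imwrite("pics/c6.png",np.hstack([a,cv2.copyMakeBorder(b,0,210,0,0,cv2.BORDER_CONSTANT)]))
E
```

```text
clock: 23.35
position: [0.5561, -0.3459, 0.064]
tool_rot: [3.141, 0.001, 1.513]
force: [-8.5, -2.2, 23.1]
grip_width: 0.0143
finger_force: 44.5
x off -0.0134 r 0.0433 th 1.362 y,z 0.0424 0.009 F [-8.5 -2.2 23.1] rot [3.141e+00 1.000e-03 1.513e+00] grip 0.0143
```

View pics/c6.png

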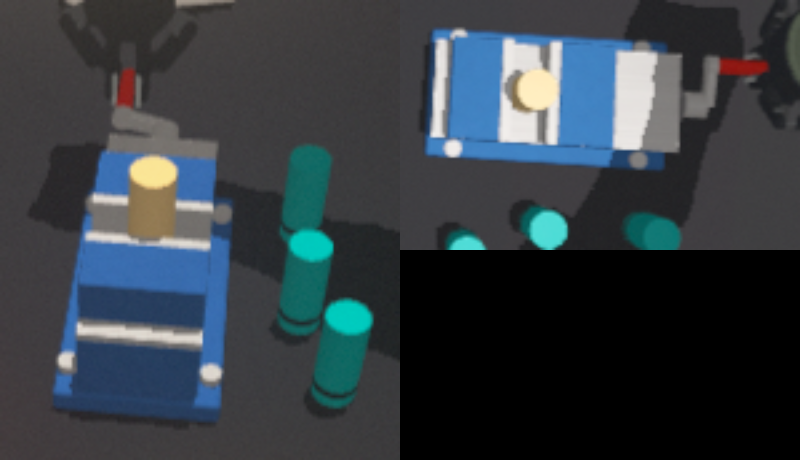

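The sand core is upright (left (153,198)) between both jaws, and tangential force has climbed to 23 N against about 5 N running. It has moved toward the fixed jaw (top pixel 369→365), so it's clamped. Releasing and retreating upward.

```bash
python3 -m handwheel '[{"dx":0,"dy":0,"dz":0,"wx":0,"wy":0,"wz":0,"claw":30},{"dx":0,"dy":0,"dz":0,"wx":0,"wy":0,"wz":0,"claw":60},{"dx":0,"dy":0,"dz":0,"wx":0,"wy":0,"wz":0,"claw":60},{"dx":-0.5,"dy":0,"dz":-2,"wx":0,"wy":0,"wz":0,"claw":60},{"dx":-0.5,"dy":0,"dz":-4,"wx":0,"wy":0,"wz":0,"claw":60},{"dx":-0.5,"dy":0,"dz":-5,"wx":0,"wy":0,"wz":0,"claw":60},{"dx":0,"dy":0,"dz":-4,"wx":0,"wy":0,"wz":0,"claw":60},{"dx":0,"dy":0,"dz":0,"wx":0,"wy":0,"wz":0,"claw":60}]'
python3 - <<'E'
from h import *
S=optics.grab_frame("side");T=optics.grab_frame("top")
a=cv2.resize(S["frame"][70:390,270:430],(300,600));b=cv2.resize(T["frame"][180:280,180:470],(490,170))
cv2.imwrite("pics/c7.png",np.hstack([a,cv2.copyMakeBorder(b,0,430,0,0,cv2.BORDER_CONSTANT)]))
E
```

```text
clock: 24.45
position: [0.5559, -0.3614, 0.2175]
tool_rot: [3.136, 0.003, 1.512]
force: [0.1, -0.0, -1.2]
grip_width: 0.0512
finger_force: 0.0
```

View pics/c7.png

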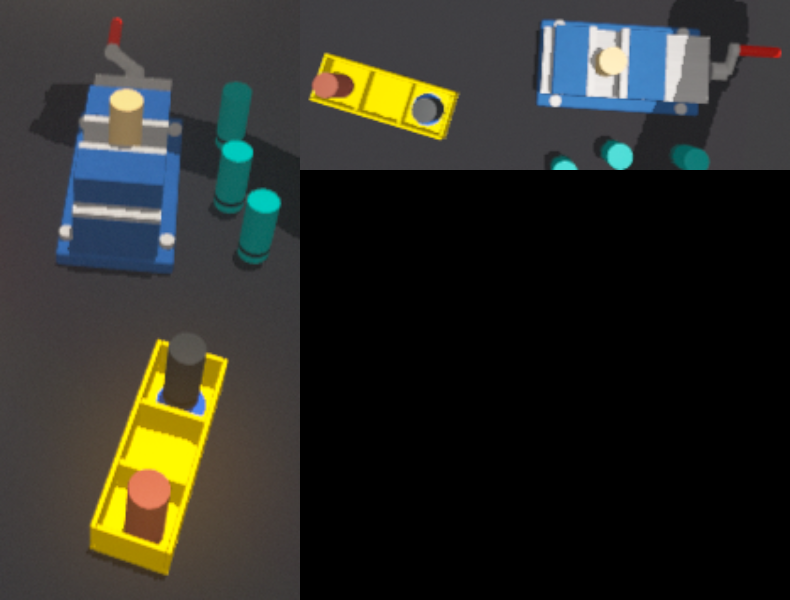

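The dark and reddish cores stand in their cells and the sand core is upright in the vise. But the crank seems to have turned back a little since release, with the grip at top pixel ~(452,210). I'll measure it.

Run:
```python
from h import *
from scipy.optimize import minimize_scalar
np.set_printoptions(precision=4,suppress=True)
T=optics.grab_frame("top");S=optics.grab_frame("side")
pt={}
for f,n,(x0,x1,y0,y1) in ((T,"T",(420,480,190,260)),(S,"S",(300,370,60,115))):
    hsv=cv2.cvtColor(f["frame"],cv2.COLOR_BGR2HSV);m=cv2.inRange(hsv,(0,170,70),(6,255,255))|cv2.inRange(hsv,(174,170,70),(180,255,255))
    k=np.zeros_like(m);k[y0:y1,x0:x1]=m[y0:y1,x0:x1];ys,xs=np.nonzero(k);pt[n]=np.array([(xs.min()+xs.max())/2,(ys.min()+ys.max())/2]);print(n,len(xs),pt[n])
P,e=tri(T,pt["T"],S,pt["S"]);print(P,e,"th",(np.arctan2(P[0]-.5155,P[2]-.074)%(2*np.pi)))
a=np.radians(86.7);X=np.array([np.cos(a),np.sin(a)]);Y=np.array([-X[1],X[0]]);ax=np.array([.5155,-.3301])
g=lambda th:np.r_[ax-.042*np.sin(th)*Y,.074+.042*np.cos(th)]
for w in ((1,0),(0,1),(1,1)):
    r=minimize_scalar(lambda t:w[0]*np.sum((proj(T,g(t))-pt["T"])**2)+w[1]*np.sum((proj(S,g(t))-pt["S"])**2),bounds=(0,2),method="bounded");print(w,r.x+4*np.pi,r.fun)
```

```text
T 139 [452. 210.]
S 69 [331.  86.]
[ 0.546  -0.3316  0.1087] 0.0017220711550685797 th 0.7204797082904514
(1, 0) 13.343715540772052 0.4119576653294549
(0, 1) 13.321736410998103 2.9445788526132217
(1, 1) 13.32982846320166 3.401471578728196
```

```bash
python3 go.py 0.545 -0.344 0.087 1.513
```

```text
t 24.65 tool cm [ 1.59 -0.99 12.54] turn [-0.001 -0.001 -0.   ] F [-0.   0.3 -0.3] grip 0.0511 rot [-3.141e+00 -1.000e-03  1.513e+00] p [ 0.5541 -0.3605  0.2123]
```

```bash
python3 -m handwheel '[{"dx":1.6,"dy":-1,"dz":2.5,"wx":0,"wy":0,"wz":0,"claw":60},{"dx":0,"dy":0,"dz":4,"wx":0,"wy":0,"wz":0,"claw":60},{"dx":0,"dy":0,"dz":4,"wx":0,"wy":0,"wz":0,"claw":60},{"dx":0,"dy":0,"dz":2,"wx":0,"wy":0,"wz":0,"claw":60},{"dx":0,"dy":0,"dz":0,"wx":0,"wy":0,"wz":0,"claw":60},{"dx":0,"dy":0,"dz":0,"wx":0,"wy":0,"wz":0,"claw":10},{"dx":0,"dy":0,"dz":0,"wx":0,"wy":0,"wz":0,"claw":10},{"dx":0,"dy":0,"dz":0,"wx":0,"wy":0,"wz":0,"claw":10}]' 40; python3 cr.py; python3 -m handwheel '[{"dx":0,"dy":0,"dz":0,"wx":0,"wy":0,"wz":0,"claw":10},{"dx":0,"dy":0,"dz":0,"wx":0,"wy":0,"wz":0,"claw":10}]' ; python3 cr.py
```

```text
clock: 25.65
position: [0.5461, -0.3444, 0.0892]
tool_rot: [3.14, 0.001, 1.513]
force: [0.2, 0.6, 7.2]
grip_width: 0.0147
finger_force: 38.9
x off -0.0125 r 0.047 th 0.758 y,z 0.0323 0.0342 F [0.2 0.6 7.2] rot [3.140e+00 1.000e-03 1.513e+00] grip 0.0147
clock: 25.9
position: [0.5461, -0.3444, 0.0892]
tool_rot: [3.14, 0.001, 1.513]
force: [-0.3, 0.1, 8.0]
grip_width: 0.0142
finger_force: 38.9
x off -0.0125 r 0.0471 th 0.758 y,z 0.0324 0.0342 F [-0.3  0.1  8. ] rot [3.140e+00 1.000e-03 1.513e+00] grip 0.0142
```

```bash
python3 -m handwheel '[{"dx":0,"dy":0.42,"dz":0.46,"wx":0,"wy":0,"wz":0,"claw":10},{"dx":0,"dy":0,"dz":0,"wx":0,"wy":0,"wz":0,"claw":10}]'; python3 cr.py; python3 -m handwheel '[{"dx":0,"dy":0.24,"dz":0.34,"wx":0,"wy":0,"wz":0,"claw":10},{"dx":0,"dy":0,"dz":0,"wx":0,"wy":0,"wz":0,"claw":10}]'; python3 cr.py
```

```text
clock: 26.15
position: [0.5499, -0.3446, 0.0844]
tool_rot: [3.141, 0.001, 1.513]
force: [-2.4, 0.6, 7.4]
grip_width: 0.0146
finger_force: 39.1
x off -0.0125 r 0.0466 th 0.889 y,z 0.0362 0.0294 F [-2.4  0.6  7.4] rot [3.141e+00 1.000e-03 1.513e+00] grip 0.0146
clock: 26.4
position: [0.5519, -0.3448, 0.0811]
tool_rot: [3.141, 0.001, 1.512]
force: [-5.4, 0.7, 10.2]
grip_width: 0.0142
finger_force: 39.6
x off -0.0125 r 0.0463 th 0.971 y,z 0.0382 0.0261 F [-5.4  0.7 10.2] rot [3.141e+00 1.000e-03 1.512e+00] grip 0.0142
```

```bash
python3 -m handwheel '[{"dx":0,"dy":0.2,"dz":0.36,"wx":0,"wy":0,"wz":0,"claw":10},{"dx":0,"dy":0.16,"dz":0.38,"wx":0,"wy":0,"wz":0,"claw":10},{"dx":0,"dy":0,"dz":0,"wx":0,"wy":0,"wz":0,"claw":10}]'; python3 cr.py; python3 -m handwheel '[{"dx":0,"dy":0.12,"dz":0.39,"wx":0,"wy":0,"wz":0,"claw":10},{"dx":0,"dy":0,"dz":0,"wx":0,"wy":0,"wz":0,"claw":10}]'; python3 cr.py
```

```text
clock: 26.78
position: [0.5551, -0.345, 0.074]
tool_rot: [-3.141, 0.001, 1.512]
force: [-10.7, 3.8, 18.1]
grip_width: 0.0143
finger_force: 40.3
x off -0.0125 r 0.0455 th 1.141 y,z 0.0414 0.019 F [-10.7   3.8  18.1] rot [-3.141e+00  1.000e-03  1.512e+00] grip 0.0143
clock: 27.02
position: [0.5562, -0.345, 0.0704]
tool_rot: [-3.141, 0.001, 1.512]
force: [-12.5, 4.9, 23.1]
grip_width: 0.0141
finger_force: 40.9
x off -0.0125 r 0.0452 th 1.223 y,z 0.0425 0.0154 F [-12.5   4.9  23.1] rot [-3.141e+00  1.000e-03  1.512e+00] grip 0.0141
```

```bash
for i in 1; do python3 -m handwheel '[{"dx":0,"dy":-0.04,"dz":-0.15,"wx":0,"wy":0,"wz":0,"claw":10},{"dx":0,"dy":0,"dz":0,"wx":0,"wy":0,"wz":0,"claw":10}]'; done; python3 cr.py; python3 -m handwheel '[{"dx":0,"dy":-0.05,"dz":-0.15,"wx":0,"wy":0,"wz":0,"claw":10},{"dx":0,"dy":0,"dz":0,"wx":0,"wy":0,"wz":0,"claw":10}]'; python3 cr.py;  python3 -m handwheel '[{"dx":0,"dy":-0.05,"dz":-0.15,"wx":0,"wy":0,"wz":0,"claw":10},{"dx":0,"dy":0,"dz":0,"wx":0,"wy":0,"wz":0,"claw":10}]'; python3 cr.py
```

```text
clock: 27.28
position: [0.5558, -0.345, 0.0718]
tool_rot: [-3.141, 0.001, 1.512]
force: [-12.0, 3.9, 21.0]
grip_width: 0.0144
finger_force: 40.6
x off -0.0125 r 0.0453 th 1.192 y,z 0.0421 0.0168 F [-12.    3.9  21. ] rot [-3.141e+00  1.000e-03  1.512e+00] grip 0.0144
clock: 27.52
position: [0.5554, -0.345, 0.0732]
tool_rot: [-3.141, 0.001, 1.512]
force: [-10.8, 2.4, 19.7]
grip_width: 0.0147
finger_force: 40.3
x off -0.0125 r 0.0455 th 1.159 y,z 0.0417 0.0182 F [-10.8   2.4  19.7] rot [-3.141e+00  1.000e-03  1.512e+00] grip 0.0147
clock: 27.78
position: [0.5549, -0.345, 0.0746]
tool_rot: [-3.141, 0.001, 1.512]
force: [-9.2, 2.8, 18.8]
grip_width: 0.0148
finger_force: 40.1
x off -0.0125 r 0.0456 th 1.126 y,z 0.0412 0.0196 F [-9.2  2.8 18.8] rot [-3.141e+00  1.000e-03  1.512e+00] grip 0.0148
```

```bash
cat > ct.py <<'E'
from h import *
from scipy.optimize import minimize_scalar
T=optics.grab_frame("top");S=optics.grab_frame("side")
for f,n,(x0,x1,y0,y1) in ((T,"T",(420,480,190,260)),(S,"S",(300,370,60,115))):
    hsv=cv2.cvtColor(f["frame"],cv2.COLOR_BGR2HSV);m=cv2.inRange(hsv,(0,170,70),(6,255,255))|cv2.inRange(hsv,(174,170,70),(180,255,255))
    ys,xs=np.nonzero(m[y0:y1,x0:x1]);
    if len(xs)==0: print(n,"none");continue
    if n=="T": i=xs<xs.min()+4
    else: i=ys>ys.max()-4
    end=np.array([xs[i].mean()+x0,ys[i].mean()+y0])
    a=np.radians(86.7);X=np.array([np.cos(a),np.sin(a)]);Y=np.array([-X[1],X[0]]);ax=np.array([.5155,-.3301])+.025*X
    g=lambda th:np.r_[ax-.042*np.sin(th)*Y,.074+.042*np.cos(th)]
    r=minimize_scalar(lambda t:np.sum((proj(f,g(t))-end)**2),bounds=(0,2.5),method="bounded");print(n,end,"th",(r.x+4*np.pi).round(3),"err",round(r.fun**.5,2))
E
python3 ct.py; python3 -m handwheel '[{"dx":0,"dy":-0.1,"dz":-0.25,"wx":0,"wy":0,"wz":0,"claw":10},{"dx":0,"dy":0,"dz":0,"wx":0,"wy":0,"wz":0,"claw":10}]'; python3 cr.py; python3 ct.py;  python3 -m handwheel '[{"dx":0,"dy":-0.1,"dz":-0.25,"wx":0,"wy":0,"wz":0,"claw":10},{"dx":0,"dy":0,"dz":0,"wx":0,"wy":0,"wz":0,"claw":10}]'; python3 cr.py; python3 ct.py
```

```text
T [439.89473684 206.63157895] th 13.691 err 0.04
S [327.125  95.125] th 13.588 err 1.39
clock: 28.12
position: [0.554, -0.3449, 0.077]
tool_rot: [-3.141, 0.001, 1.512]
force: [-8.9, 2.2, 16.0]
grip_width: 0.0146
finger_force: 40.0
x off -0.0125 r 0.0459 th 1.07 y,z 0.0402 0.022 F [-8.9  2.2 16. ] rot [-3.141e+00  1.000e-03  1.512e+00] grip 0.0146
T [440.56 206.64] th 13.641 err 0.56
S [327.57894737  94.10526316] th 13.522 err 1.72
clock: 28.48
position: [0.5529, -0.3448, 0.0793]
tool_rot: [-3.141, 0.001, 1.512]
force: [-8.1, 2.7, 13.6]
grip_width: 0.0146
finger_force: 39.7
x off -0.0125 r 0.0461 th 1.015 y,z 0.0392 0.0243 F [-8.1  2.7 13.6] rot [-3.141e+00  1.000e-03  1.512e+00] grip 0.0146
T [440.68181818 207.54545455] th 13.551 err 0.17
S [328.          93.42105263] th 13.474 err 1.9
```

```bash
python3 -m handwheel '[{"dx":0,"dy":-0.12,"dz":-0.2,"wx":0,"wy":0,"wz":0,"claw":10},{"dx":0,"dy":0,"dz":0,"wx":0,"wy":0,"wz":0,"claw":10}]'; python3 cr.py; python3 ct.py;  python3 -m handwheel '[{"dx":0,"dy":-0.12,"dz":-0.18,"wx":0,"wy":0,"wz":0,"claw":10},{"dx":0,"dy":0,"dz":0,"wx":0,"wy":0,"wz":0,"claw":10}]'; python3 cr.py; python3 ct.py
```

```text
clock: 28.82
position: [0.5519, -0.3448, 0.0813]
tool_rot: [3.142, 0.001, 1.512]
force: [-5.9, 2.5, 11.7]
grip_width: 0.0145
finger_force: 39.4
x off -0.0125 r 0.0464 th 0.968 y,z 0.0382 0.0263 F [-5.9  2.5 11.7] rot [3.142e+00 1.000e-03 1.512e+00] grip 0.0145
T [440.89473684 207.63157895] th 13.532 err 0.31
S [328.44444444  93.05555556] th 13.44 err 1.87
clock: 29.18
position: [0.5508, -0.3447, 0.083]
tool_rot: [3.141, 0.001, 1.512]
force: [-4.7, 1.6, 8.4]
grip_width: 0.0144
finger_force: 39.3
x off -0.0125 r 0.0465 th 0.924 y,z 0.0371 0.028 F [-4.7  1.6  8.4] rot [3.141e+00 1.000e-03 1.512e+00] grip 0.0144
T [441.5        207.76923077] th 13.493 err 0.79
S [328.85  92.35] th 13.395 err 2.14
```

```bash
python3 -m handwheel '[{"dx":0,"dy":-0.1,"dz":-0.12,"wx":0,"wy":0,"wz":0,"claw":10},{"dx":0,"dy":0,"dz":0,"wx":0,"wy":0,"wz":0,"claw":10},{"dx":0,"dy":0,"dz":0,"wx":0,"wy":0,"wz":0,"claw":10}]' 20; python3 cr.py; python3 ct.py; python3 -m handwheel '[{"dx":0,"dy":0,"dz":0,"wx":0,"wy":0,"wz":0,"claw":20},{"dx":0,"dy":0,"dz":0,"wx":0,"wy":0,"wz":0,"claw":25},{"dx":0,"dy":0,"dz":0,"wx":0,"wy":0,"wz":0,"claw":35},{"dx":0,"dy":0,"dz":0,"wx":0,"wy":0,"wz":0,"claw":60},{"dx":0,"dy":0,"dz":0,"wx":0,"wy":0,"wz":0,"claw":60}]'; python3 ct.py
```

```text
clock: 29.65
position: [0.5501, -0.3447, 0.0842]
tool_rot: [3.141, 0.001, 1.512]
force: [-2.7, 0.3, 7.2]
grip_width: 0.0139
finger_force: 39.1
x off -0.0125 r 0.0466 th 0.894 y,z 0.0364 0.0292 F [-2.7  0.3  7.2] rot [3.141e+00 1.000e-03 1.512e+00] grip 0.0139
T [441.44444444 208.11111111] th 13.466 err 0.59
S [328.94117647  92.17647059] th 13.385 err 2.22
clock: 30.38
position: [0.5501, -0.3442, 0.083]
tool_rot: [3.141, -0.0, 1.513]
force: [-1.3, 1.1, 1.1]
grip_width: 0.051
finger_force: 0.0
T [441.89473684 209.57894737] th 13.333 err 0.47
S [330.56521739  90.43478261] th 13.253 err 2.73
```

```bash
python3 -m handwheel '[{"dx":-0.3,"dy":0,"dz":-2,"wx":0,"wy":0,"wz":0,"claw":60},{"dx":-0.3,"dy":0,"dz":-4,"wx":0,"wy":0,"wz":0,"claw":60},{"dx":0,"dy":0,"dz":-4,"wx":0,"wy":0,"wz":0,"claw":60},{"dx":0,"dy":0,"dz":-4,"wx":0,"wy":0,"wz":0,"claw":60},{"dx":0,"dy":0,"dz":0,"wx":0,"wy":0,"wz":0,"claw":0},{"dx":0,"dy":0,"dz":0,"wx":0,"wy":0,"wz":0,"claw":0},{"dx":0,"dy":0,"dz":0,"wx":0,"wy":0,"wz":0,"claw":0},{"dx":0,"dy":0,"dz":0,"wx":0,"wy":0,"wz":0,"claw":0}]'; python3 ct.py; python3 go.py .480 -.105 .225
```

```text
clock: 31.48
position: [0.5494, -0.3501, 0.2224]
tool_rot: [-3.141, -0.001, 1.513]
force: [-0.2, 0.1, 1.1]
grip_width: 0.0002
finger_force: 0.0
T [441.89473684 209.57894737] th 13.333 err 0.47
S [330.56521739  90.43478261] th 13.253 err 2.73
t 31.57 tool cm [24.07 -8.36 -0.23] turn [-0.001 -0.     0.   ] F [-0.4  0.4 -0.8] grip 0.0001 rot [-3.141 -0.     1.513] p [ 0.5495 -0.3502  0.2226]
```

The crank isn't creeping: the pixels are identical 1.1 s apart, so the screw holds. As a final check on the clamp, I'll nudge the core very gently with shut fingers.

```bash
python3 -m handwheel '[{"dx":2,"dy":-2,"dz":0,"wx":0,"wy":0,"wz":0,"claw":0},{"dx":4,"dy":-3,"dz":0,"wx":0,"wy":0,"wz":0,"claw":0},{"dx":4.5,"dy":-3,"dz":0,"wx":0,"wy":0,"wz":0,"claw":0},{"dx":4.5,"dy":-0.4,"dz":0,"wx":0,"wy":0,"wz":0,"claw":0},{"dx":4.5,"dy":0,"dz":0,"wx":0,"wy":0,"wz":0,"claw":0},{"dx":3,"dy":0,"dz":0,"wx":0,"wy":0,"wz":0,"claw":0},{"dx":1.5,"dy":0,"dz":0,"wx":0,"wy":0,"wz":0,"claw":0},{"dx":0,"dy":0,"dz":0,"wx":0,"wy":0,"wz":0,"claw":0}]'; python3 go.py .480 -.105 .165
```

```text
clock: 32.58
position: [0.4798, -0.1056, 0.223]
tool_rot: [-3.142, 0.0, 1.514]
force: [0.5, -0.6, -0.2]
grip_width: -0.0003
finger_force: 0.0
t 32.58 tool cm [0.07 0.01 5.8 ] turn [-0.  0. -0.] F [ 0.5 -0.6 -0.2] grip -0.0003 rot [-3.142  0.     1.514] p [ 0.4798 -0.1056  0.223 ]
```

```bash
python3 -m handwheel '[{"dx":0,"dy":0,"dz":2.5,"wx":0,"wy":0,"wz":0,"claw":0},{"dx":0,"dy":0,"dz":2.8,"wx":0,"wy":0,"wz":0,"claw":0},{"dx":0,"dy":0,"dz":0.5,"wx":0,"wy":0,"wz":0,"claw":0},{"dx":0,"dy":0,"dz":0,"wx":0,"wy":0,"wz":0,"claw":0}]'
for i in 1 2 3 4; do python3 -m handwheel '[{"dx":0,"dy":0.2,"dz":0,"wx":0,"wy":0,"wz":0,"claw":0},{"dx":0,"dy":0,"dz":0,"wx":0,"wy":0,"wz":0,"claw":0}]' | grep -E 'posi|^force'; done
```

```text
clock: 33.08
position: [0.4798, -0.1065, 0.1653]
tool_rot: [-3.141, -0.0, 1.512]
force: [0.9, -0.0, -0.2]
grip_width: -0.0001
finger_force: 0.0
position: [0.4822, -0.1061, 0.1657]
force: [-0.6, -0.5, 0.0]
position: [0.4839, -0.1061, 0.1651]
force: [-0.1, -0.3, 0.3]
position: [0.4858, -0.1061, 0.165]
force: [-1.1, -0.1, 0.3]
position: [0.4878, -0.1063, 0.165]
force: [0.2, 0.0, -0.4]
```

```bash
python3 -m handwheel '[{"dx":0,"dy":0.3,"dz":0,"wx":0,"wy":0,"wz":0,"claw":0},{"dx":0,"dy":0.1,"dz":0,"wx":0,"wy":0,"wz":0,"claw":0},{"dx":0,"dy":0,"dz":0,"wx":0,"wy":0,"wz":0,"claw":0}]' | grep -E 'posi|^force'; python3 -m handwheel '[{"dx":0,"dy":0.15,"dz":0,"wx":0,"wy":0,"wz":0,"claw":0},{"dx":0,"dy":0,"dz":0,"wx":0,"wy":0,"wz":0,"claw":0}]' | grep -E 'posi|^force'
```

```text
position: [0.4917, -0.1065, 0.165]
force: [-0.7, -0.6, 0.6]
position: [0.4932, -0.1066, 0.165]
force: [-1.0, -0.4, -0.7]
```

```bash
python3 -m handwheel '[{"dx":0,"dy":0.1,"dz":0,"wx":0,"wy":0,"wz":0,"claw":0},{"dx":0,"dy":0,"dz":0,"wx":0,"wy":0,"wz":0,"claw":0}]' | grep -E 'posi|^force'
```

```text
position: [0.4942, -0.1066, 0.165]
force: [-0.1, 0.3, -0.1]
```

```bash
for i in 1 2; do python3 -m handwheel '[{"dx":0,"dy":0.1,"dz":0,"wx":0,"wy":0,"wz":0,"claw":0},{"dx":0,"dy":0,"dz":0,"wx":0,"wy":0,"wz":0,"claw":0}]' | grep -E 'posi|^force'; done
```

```text
position: [0.4952, -0.1067, 0.165]
force: [-0.9, 0.4, 0.4]
position: [0.4956, -0.1067, 0.1649]
force: [-4.3, 0.2, 3.1]
```

It resists with 4.3 N within about half a millimetre of contact. A loose core would tip below 1 N, so it's firmly clamped. Backing off and checking.

```bash
python3 -m handwheel '[{"dx":0,"dy":-0.5,"dz":0,"wx":0,"wy":0,"wz":0,"claw":0},{"dx":0,"dy":-1.5,"dz":0,"wx":0,"wy":0,"wz":0,"claw":0},{"dx":0,"dy":-1,"dz":-3,"wx":0,"wy":0,"wz":0,"claw":0},{"dx":0,"dy":0,"dz":-5,"wx":0,"wy":0,"wz":0,"claw":0},{"dx":-4,"dy":-2,"dz":-2,"wx":0,"wy":0,"wz":0,"claw":0},{"dx":-4,"dy":-2,"dz":0,"wx":0,"wy":0,"wz":0,"claw":0},{"dx":-4,"dy":0,"dz":0,"wx":0,"wy":0,"wz":0,"claw":0},{"dx":0,"dy":0,"dz":0,"wx":0,"wy":0,"wz":0,"claw":0}]'; python3 ct.py
python3 - <<'E'
from h import *
S=optics.grab_frame("side");cv2.imwrite("pics/s8.png",cv2.resize(S["frame"][60:390,180:440],(470,596)))
E
```

```text
clock: 36.45
position: [0.4178, -0.2249, 0.2648]
tool_rot: [-3.141, 0.001, 1.508]
force: [0.4, 0.9, -0.1]
grip_width: 0.0001
finger_force: 0.0
T [442.5 209.5] th 13.323 err 1.07
S [330.63157895  91.10526316] th 13.27 err 2.13
```

View pics/s8.png

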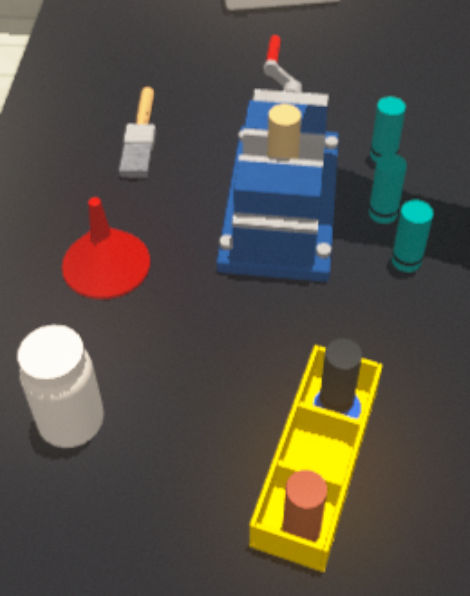

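The sand core is upright in the jaws (285,132), the dark core stands on the disc (341,375), and the bystanders are untouched. The arm is clear, so I'm handing in.

```bash
python3 -c "
from workcell import job_done
print(job_done())"
```

```text
the job is handed in; nothing more can be done
None
```

Job handed in at about 37 s of the 67 s limit, verdict not shown: the dark core stands released in the blue-disc cell, the sand-coloured core is upright and clamped mid-jaw (it held against a 4 N nudge, though jaw force itself couldn't be measured), the bystanders look unmoved, and the arm is clear.

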